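# Find the full canister and add it to the pile

## Robot

A 6-joint arm with a two-finger parallel gripper is mounted at the origin on the work surface. World frame = base frame: x ahead of the robot, y to its left, z up, the work surface at z = 0. Lengths are in m, angles in rad, forces in N, time in s.
With the tool pointing down it reaches from about 0.325 to 0.925 m from the base axis. Payload 3.1 kg.
Tool frame: the origin (TCP) lies midway between the tips of the shut fingers; the grasp point (between the pads) lies 19 mm behind it; z points along the fingers, y is the line along which they close (so a half turn about z gives the same grasp; the last joint's range is limited). The gripper opens to 85 mm and grips with 20 to 120 N. Pads are 22 mm wide; open, the fingers measure 114 mm over their backs; the gripper's body (76 mm by 85 mm) begins 54 mm behind the grasp point. The pads swing forward as they close: fully open they stand 13 mm farther back than shut.
Start: joints at [1.074, 0.217, 1.613, -0, 1.311, -0.112], TCP at [0.235, 0.579, 0.231] pointing down, gripper open.
Joint ranges: [-2.75, 2.75], [-0.78, 2.1], [0.31, 2.55], [-1.13, 4.27], [0.13, 2.63], [-2.58, 2.58]. Speed limits (rad/s): [2.79, 2.79, 3.14, 3.14, 3.14, 3.14].

## Interface

Orientations are given as a 3x3 rotation matrix whose columns are the frame's x, y, z axes.
In Python, from workcell import ctrl, eyes, order gives the robot as it stands.
- The arm moves only by the shell command python3 -m creep 'ROWS'. ROWS is JSON, a list that holds one entry, the list of rows, each a list of 5 numbers: the shift along the tool's x, y, z in units of 0.2 m (1.0 is 0.2 m), then the turn about the tool's z in units of 30 degrees (1.0 is 30 degrees), then the closure in counts, from 0 (fully open) to 255 (shut). A call has exactly 8 rows; each row shifts and turns the commanded pose from where the row before left it, along the tool's axes as they then stand; what a row does not reach is not made up. A row lasts 1/12 s, in which the tool goes at most 41.7 mm and 7.16 degrees, less where a joint would pass 70% of its speed; a pose out of reach is approached as far as the arm can. A call with a number of a shift or a turn outside -1 to 1 is refused whole. A call with a gripper value outside its range is refused whole. The fingers move at their own pace and stop on an object; the grip force is fixed at half the most. Time passes only in rows, so rows that do not move let the fingers close, or fill a call up. It gives the time, the measured TCP pose, the force, the opening and the grip force at its end, in the units of the state.
- ctrl.state(): the state, without advancing time (a new reading comes with each control period).
- eyes.capture(name): name is "scene" or "top" or "wrist"; returns a dict with "image" (400x640x3 uint8, blue, green, red), "camera_matrix" (3x3 intrinsics, pixels), "extrinsics" (4x4, takes a point from camera to world coordinates); the wrist camera has in their place "T_tool_cam" (4x4, takes a point from camera to tool coordinates, whose origin is the TCP and whose axes are the flange's). Camera axes: x right, y up, looking along -z (the intrinsics and any distortion apply to the point x, -y, -z); pixel columns grow to the right and rows downward; lengths in m; the calibration is good to about 2 mm. The wrist camera is an equidistant fisheye: a pixel r from the principal point sees the ray r / f radians off the axis. A picture is of the moment at which its call begins: read the wrist's pose just before it. There is no depth.
- order.sign_off(): hands the job in; it is judged then, once.
The state is a dict: "time": time; "joint_positions": joint angles; "dq": joint speeds; "effort": joint torques, N m; "eef_pos": TCP position; "eef_rot": TCP orientation; "force": force on the tool from outside, world axes, zero at the start; "ft_torque": the same for the moment, N m; "gripper_width": finger opening in m; "grasp_force": force on a finger pad.
Only numpy, scipy, OpenCV 4.12 (cv2) and the standard library are available. Lean on these libraries where they do the work, as an engineer would, in place of code of your own. Each camera call takes 0.05 s, during which the arm holds its last target. There are 200 camera calls.

## Task

One of the three matching canisters on the sloping rack is full and the other two are empty: find the full one by its weight and set it down gently and flat on top of the canister on the serving board, squarely, so that their edges line up all round. Leave the two empty ones lying in their own places on the rack, as they were, without pushing the lower canister about or disturbing the cups, jug, saucepan lid and spoon.

Things in the scene. Friction and masses are not known exactly. Their poses are not given: they have to be found in the camera images.
- rack: fixed wooden rack, 330 mm along its y; its board, 130 mm long, slopes up along +x (away from the robot) at 27.5 degrees; its surface is 45 mm above the table over the origin (on the table, mid-rack). A lip 12 mm high along the low edge is 1.5 mm clear of the three canisters, which lie side by side 112 mm apart, tipped 27.5 degrees, x up the slope, lids up and towards the robot
- canister_1: left (+y) one on the rack: closed flat green plastic canister with snap lid, 86 mm long (x), 60 mm wide (y, plain sides to grip), 46 mm high (z, through the lid); origin at the centre of its underside. Like its neighbours; one of the three, a different one each time, is full (0.4 to 0.6 kg in all), the others empty or nearly (about 0.1 kg); it cannot be seen. Contents can shift a few mm
- canister_2: middle one on the rack: closed flat green plastic canister with snap lid, 86 mm long (x), 60 mm wide (y, plain sides to grip), 46 mm high (z, through the lid); origin at the centre of its underside. Like its neighbours; one of the three, a different one each time, is full (0.4 to 0.6 kg in all), the others empty or nearly (about 0.1 kg); it cannot be seen. Contents can shift a few mm
- canister_3: right (-y) one on the rack: closed flat green plastic canister with snap lid, 86 mm long (x), 60 mm wide (y, plain sides to grip), 46 mm high (z, through the lid); origin at the centre of its underside. Like its neighbours; one of the three, a different one each time, is full (0.4 to 0.6 kg in all), the others empty or nearly (about 0.1 kg); it cannot be seen. Contents can shift a few mm
- base_canister: closed flat green plastic canister with snap lid, 86 mm long (x), 60 mm wide (y, plain sides to grip), 46 mm high (z, through the lid); origin at the centre of its underside. This one is full (0.5 kg), lies flat and loose on the serving board to the robot's left, its lid flat and 58 mm above the table
- board: fixed wooden serving board, 135 by 115 mm, 12 mm thick, under the base canister; origin at the centre of its underside
- cup_1: patterned white ceramic cup, 76 mm across the rim, 68 mm high, no handle, standing on the table; origin at the centre of its underside; beyond the serving board
- cup_2: patterned white ceramic cup, 76 mm across the rim, 68 mm high, no handle, standing on the table; origin at the centre of its underside; behind the rack, left
- cup_3: patterned white ceramic cup, 76 mm across the rim, 68 mm high, no handle, standing on the table; origin at the centre of its underside; behind the rack, right
- creamer: stainless creamer jug, 74 mm across, 80 mm high, handle on its +y side; left of the serving board; origin at the centre of its underside
- pan_lid: aluminium saucepan lid, 140 mm across, knob top at 40 mm; on the table between robot and rack; origin at the centre of its underside
- spoon: spoon, 150 mm long, lying on the table between robot and serving board
Mind the look-alikes: they are no part of the job. Leave any red look-alike of the canister_1 alone.

How it is judged:
By the outcome, as a careful person would: the job done as asked, in the order asked, and still so for the second after the job is handed in, with the robot touching nothing.
It also fails if it takes over 67 s, if anything falls off the work surface, if the arm or the gripper's body presses on something with over 40 N, if the wrist force passes 120 N, or if a joint passes its speed limit or range.

## Working session

There is one attempt and no reset: what is moved stays moved. The work goes in short steps, Python scripts to look and compute and a shell command to move; the robot and the scene stay as the last step left them, time stands still between calls to the robot, and variables do not carry over. Pictures are saved under pics/ and viewed, at most 10 in all, crops included, and the job is handed in when it is done.

```bash
ls; mkdir -p pics
python3 - <<'E'
from workcell import ctrl, eyes
import cv2,numpy as np
s=ctrl.state()
for k in ("time","eef_pos","eef_rot","force","gripper_width"):print(k,s[k])
for n in ("scene","top"):
    c=eyes.capture(n);cv2.imwrite(f"pics/{n}0.png",c["image"]);print(n,c["camera_matrix"],c["extrinsics"],[k for k in c])
    np.savez(f"{n}.npz",K=c["camera_matrix"],T=c["extrinsics"],im=c["image"])
E
```

```text
pics
time 0.0
eef_pos [0.23417616 0.57859478 0.2299762 ]
eef_rot [[-9.26894847e-01  3.75319441e-01 -1.12216812e-03]
 [ 3.75321032e-01  9.26892524e-01 -2.09082864e-03]
 [ 2.55400608e-04 -2.35915159e-03 -9.99997185e-01]]
force [-0.13390362  0.78852245 -0.33920509]
gripper_width 0.08485869882724663
scene [[456.62562231   0.         318.23018461]
 [  0.         456.62562231 192.63380097]
 [  0.           0.           1.        ]] [[ 0.81463774 -0.4418082   0.37572712  1.01459116]
 [ 0.57972005  0.60128241 -0.54989465 -0.58951086]
 [ 0.01702985  0.66578148  0.74595242  0.98815281]
 [ 0.          0.          0.          1.        ]] ['image', 'camera_matrix', 'extrinsics']
top [[475.52501936   0.         317.76504522]
 [  0.         475.52501936 199.92251753]
 [  0.           0.           1.        ]] [[-7.98156136e-05  9.87833902e-01 -1.55512625e-01  3.47012995e-01]
 [-9.99957621e-01 -1.51049239e-03 -9.08159934e-03  8.42104024e-02]
 [-9.20601234e-03  1.55505310e-01  9.87792158e-01  1.29119816e+00]
 [ 0.00000000e+00  0.00000000e+00  0.00000000e+00  1.00000000e+00]] ['image', 'camera_matrix', 'extrinsics']
```

View pics/top0.png

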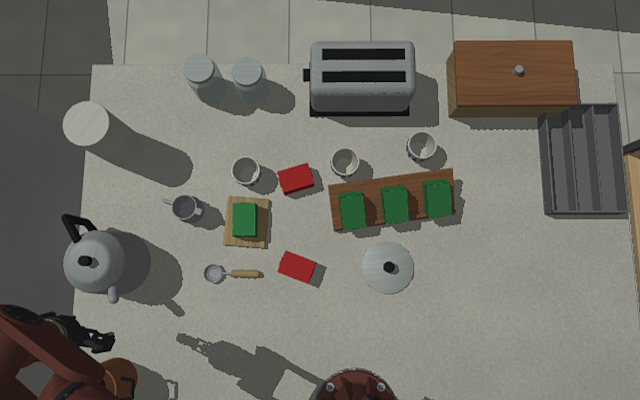

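View pics/scene0.png

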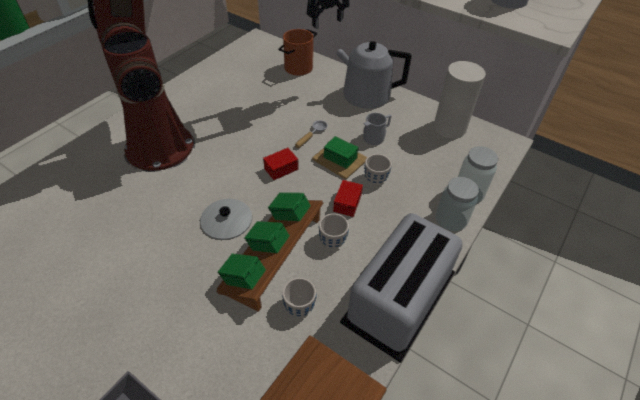

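```bash
cat > fit.py <<'E'
import numpy as np, cv2
from scipy.optimize import minimize
from scipy.spatial.transform import Rotation as R
def views():
    return [dict(np.load(f"{n}.npz")) for n in ("top","scene")]
def mask(im):
    b,g,r=[im[...,i].astype(float) for i in range(3)]
    return ((g>1.5*r)&(g>1.5*b)&(g>25)).astype(np.uint8)
def proj(v,P):
    q=(P-v["T"][:3,3])@v["T"][:3,:3]
    q=q*[1,-1,-1]; q=q@v["K"].T
    return q[:,:2]/q[:,2:]
C=np.array([[x,y,z] for x in(-.043,.043) for y in(-.03,.03) for z in(0,.046)])
def box(p,tilt):
    return C@(R.from_euler("z",p[3])*R.from_euler("y",-tilt)).as_matrix().T+p[:3]
S=6
def fit(vs,p0,tilt,free):
    crops=[]
    for v in vs:
        u=proj(v,box(p0,tilt)); lo=(u.min(0)-14).astype(int); hi=(u.max(0)+14).astype(int)
        m=mask(v["im"])[lo[1]:hi[1],lo[0]:hi[0]]
        n,l,st,ce=cv2.connectedComponentsWithStats(m)
        k=1+np.argmin(np.linalg.norm(ce[1:]+lo-u.mean(0),axis=1)); crops.append((v,lo,(l==k).astype(float)))
    def cost(d):
        p=np.array(p0,float); p[free]+=np.array(d)*.01; c=0
        for v,lo,m in crops:
            h=cv2.convexHull(((proj(v,box(p,tilt))-lo+.5)*S*16-8).astype(np.int32))
            im=np.zeros((m.shape[0]*S,m.shape[1]*S),np.float32); cv2.fillConvexPoly(im,h,1.,cv2.LINE_8,4)
            im=cv2.resize(im,m.shape[::-1],interpolation=cv2.INTER_AREA); c+=((im-m)**2).sum()/m.sum()
        return c
    n=len(free); best=None; d=np.zeros(n)
    for _ in range(3):
        o=minimize(cost,d,method="Nelder-Mead",options=dict(initial_simplex=np.vstack([d,d+np.eye(n)*1.5]),xatol=.003,fatol=1e-5,maxiter=600)); d=o.x
    p=np.array(p0,float); p[free]+=d*.01; return p,o.fun
def ray(v,px,z):
    d=np.linalg.inv(v["K"])@[px[0],px[1],1]; d=v["T"][:3,:3]@(d*[1,-1,-1]); o=v["T"][:3,3]; return o+d*(z-o[2])/d[2]
E
python3 - <<'E'
from fit import *
vs=views(); t=vs[0]; T=np.radians(27.5)
np.set_printoptions(precision=4,suppress=True)
for name,px,z,z0,tl in (("c1",(352,210),.09,.045,T),("c2",(396,204),.09,.045,T),("c3",(438,198),.09,.045,T),("base",(245,219),.058,.012,0)):
    r=ray(t,px,z); p0=[r[0]+(.018 if tl else 0),r[1],z0,-.13 if 0 else (.13 if tl else 0)]
    for sel in (vs,vs[:1],vs[1:]):
        p,c=fit(sel,p0,tl,[0,1,2,3] if (tl and len(sel)==2) else [0,1,3]); print(name,len(sel),p,round(c,4))
    for v in vs:
        pass
b=[cv2.resize(vs[0]["im"][150:280,215:475],None,fx=3,fy=3,interpolation=cv2.INTER_CUBIC)]
cv2.imwrite("pics/crop.png",b[0])
E
```

```text
c1 2 [0.5242 0.0088 0.0424 0.1335] 0.0905
c1 1 [0.5239 0.0085 0.045  0.1365] 0.0397
c1 1 [0.5261 0.0064 0.045  0.0444] 0.0492
c2 2 [ 0.5398 -0.1023  0.0427  0.1383] 0.0691
c2 1 [ 0.5396 -0.1021  0.045   0.136 ] 0.0285
c2 1 [ 0.5412 -0.1029  0.045   0.132 ] 0.0449
c3 2 [ 0.5555 -0.213   0.0427  0.1308] 0.0626
c3 1 [ 0.5551 -0.2128  0.045   0.1397] 0.0328
c3 1 [ 0.5567 -0.2137  0.045   0.1255] 0.0327
base 2 [0.4911 0.2894 0.012  0.0003] 0.1298
base 1 [ 0.4918  0.2902  0.012  -0.0106] 0.053
base 1 [0.491  0.2891 0.012  0.0063] 0.0736
```

View pics/crop.png

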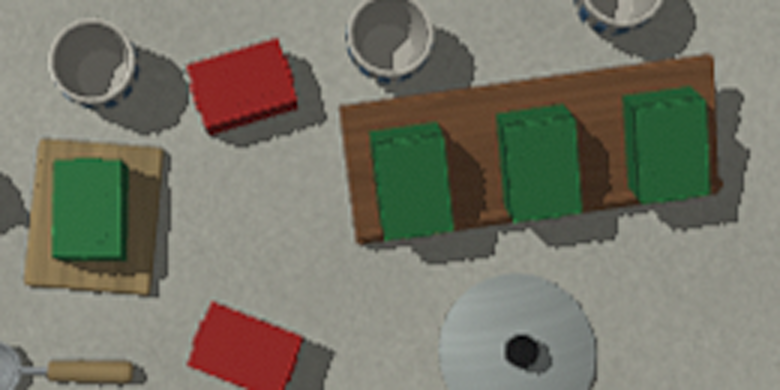

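```bash
cat > go.py <<'E'
import sys,numpy as np
from workcell import ctrl
def plan(x,y,z,yaw):  # yaw: world angle of canister x axis
    s=ctrl.state(); R=np.array(s["eef_rot"]); d=R.T@(np.array([x,y,z])-s["eef_pos"])/.2
    a=np.arctan2(R[1,1],R[0,1]); t=-np.degrees(yaw+np.pi/2-a)/30
    print("shift",d.round(4),"turn",round(t,4),"(turn last)"); r=np.round
    print("t",s["time"],"pos",r(s["eef_pos"],4),"yaw",round(a-np.pi/2,4),"F",r(s["force"],2),"w",round(s["gripper_width"],4),"g",s["grasp_force"])
if __name__=="__main__": plan(*map(float,sys.argv[1:5]))
E
python3 go.py .491 .289 .23 0; python3 -c "
from workcell import eyes
c=eyes.capture('wrist');print(c['T_tool_cam'],c['camera_matrix'])"
```

```text
shift [-1.7336 -0.8605  0.0019] turn -0.7349 (turn last)
t 0.1 pos [0.2342 0.5787 0.2301] yaw -0.3848 F [ 0.09  0.45 -0.63] w 0.0851 g 0.0
[[-1.16183106e-04  9.63076296e-01  2.69228591e-01  6.77840458e-02]
 [ 9.99999976e-01  6.16259560e-05  2.11094243e-04 -1.59156964e-04]
 [ 1.86708393e-04  2.69228609e-01 -9.63076280e-01 -1.42228337e-01]
 [ 0.00000000e+00  0.00000000e+00  0.00000000e+00  1.00000000e+00]] [[309.70691629   0.         317.38092546]
 [  0.         309.70691629 195.34563141]
 [  0.           0.           1.        ]]
```

```bash
python3 -m creep '[[[-0.154,-0.094,0,0,0],[-0.154,-0.094,0,0,0],[-0.154,-0.094,0,0,0],[-0.154,-0.094,0,0,0],[-0.154,-0.094,0,0,0],[-0.154,-0.094,0,0,0],[-0.154,-0.094,0,0,0],[-0.154,-0.094,0,0,0]]]' >/dev/null
python3 -m creep '[[[-0.154,-0.094,0,0,0],[-0.154,-0.094,0,0,0],[0,0,0,-0.184,0],[0,0,0,-0.184,0],[0,0,0,-0.184,0],[0,0,0,-0.183,0],[0,0,0,0,0],[0,0,0,0,0]]]'
cat > wr.py <<'E'
import sys,numpy as np,cv2
from workcell import ctrl,eyes
def grab(n):
    s=ctrl.state(); c=eyes.capture("wrist"); T=np.eye(4);T[:3,:3]=s["eef_rot"];T[:3,3]=s["eef_pos"]
    np.savez(n+".npz",K=c["camera_matrix"],T=T@c["T_tool_cam"],im=c["image"]); cv2.imwrite("pics/"+n+".png",c["image"])
def wproj(v,P):
    q=((P-v["T"][:3,3])@v["T"][:3,:3])*[1,-1,-1]; h=np.linalg.norm(q[:,:2],axis=1); th=np.arctan2(h,q[:,2])
    return q[:,:2]/h[:,None]*th[:,None]*v["K"][0,0]+v["K"][:2,2]
def wray(v,px,z):
    u=np.array(px)-v["K"][:2,2]; r=np.linalg.norm(u); th=r/v["K"][0,0]
    d=np.array([*(u/r*np.sin(th)),np.cos(th)])*[1,-1,-1]; d=v["T"][:3,:3]@d; o=v["T"][:3,3]; return o+d*(z-o[2])/d[2]
if __name__=="__main__": grab(sys.argv[1])
E
python3 go.py .491 .289 .23 0; python3 wr.py w1
```

```text
time: 1.48
eef_pos: [0.4493, 0.2893, 0.231]
eef_rot: [[-1.0, 0.002, -0.001], [0.002, 1.0, -0.0], [0.001, -0.0, -1.0]]
force: [-0.3, -0.4, 0.3]
gripper_width: 0.0852
grasp_force: 0.0
shift [-0.2085 -0.001   0.0048] turn -0.0048 (turn last)
t 1.4833 pos [0.4493 0.2893 0.231 ] yaw -0.0025 F [-0.28 -0.4   0.34] w 0.0852 g 0.0
```

View pics/w1.png

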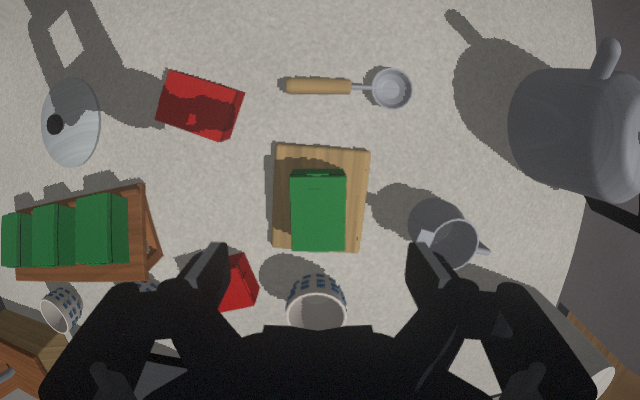

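```bash
cat >> fit.py <<'E'
_p=proj
from wr import wproj
def proj(v,P): return wproj(v,P) if "fish" in v else _p(v,P)
def wv(n): v=dict(np.load(n+".npz")); v["fish"]=1; return v
E
python3 - <<'E'
from fit import *
from wr import wray
np.set_printoptions(precision=4,suppress=True)
w=wv("w1"); vs=views()
for fr in ([0,1,3],[0,1,2,3]): print(fit([w],[.491,.289,.012,0],0,fr))
print(fit(vs+[w],[.491,.289,.012,0],0,[0,1,3]))
print(fit([w],[.524,.0086,.043,.14],np.radians(27.5),[0,1,3]))
cr=cv2.resize(w["im"][160:265,270:375],None,fx=5,fy=5,interpolation=cv2.INTER_CUBIC)
for p in ([.4911,.2894,.012,0],):
    u=((proj(w,box(p,0))-[270,160]+.5)*5-.5).astype(int)
    for i in (1,3,5,7): cv2.circle(cr,tuple(u[i].tolist()),3,(0,0,255),1)
cv2.imwrite("pics/w1c.png",cr)
E
```

```text
(array([0.4929, 0.2891, 0.012 , 0.0029]), np.float64(0.07965932128291565))
(array([0.4957, 0.289 , 0.0029, 0.0021]), np.float64(0.05020435628777013))
(array([ 0.4916,  0.2891,  0.012 , -0.0016]), np.float64(0.21081199009559337))
(array([0.5251, 0.0069, 0.043 , 0.1416]), np.float64(0.20963070353612778))
```

View pics/w1c.png

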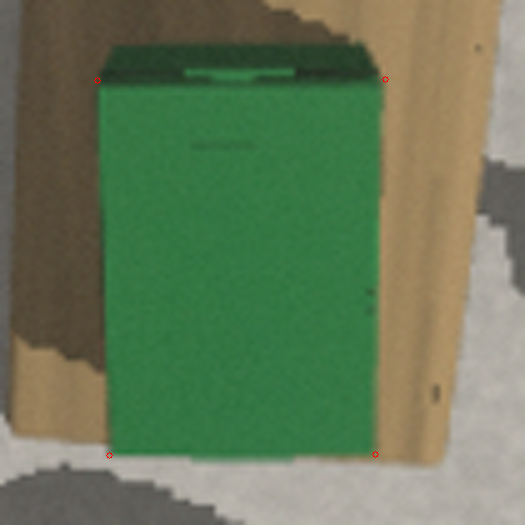

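```bash
python3 go.py .514 .0065 .17 .14
```

```text
shift [-0.3269 -1.4136  0.3054] turn -0.2716 (turn last)
t 1.5333 pos [0.4493 0.2894 0.231 ] yaw -0.0022 F [-0.52  0.32  0.24] w 0.0851 g 0.0
```

```bash
python3 -m creep '[[[-0.041,-0.177,0.038,0,0],[-0.041,-0.177,0.038,0,0],[-0.041,-0.177,0.038,0,0],[-0.041,-0.177,0.038,0,0],[-0.041,-0.177,0.038,0,0],[-0.041,-0.177,0.038,0,0],[-0.041,-0.177,0.038,0,0],[-0.041,-0.175,0.039,0,0]]]' >/dev/null
python3 -m creep '[[[0,0,0,-0.136,0],[0,0,0,-0.136,0],[0,0,0,0,0],[0,0,0,0,0],[0,0,0,0,0],[0,0,0,0,0],[0,0,0,0,0],[0,0,0,0,0]]]' >/dev/null
python3 go.py .514 .0065 .042 .14; python3 wr.py w2
python3 - <<'E'
from fit import *
np.set_printoptions(precision=4,suppress=True)
w=wv("w2"); vs=views();T=np.radians(27.5)
print(fit([w],[.5245,.008,.043,.14],T,[0,1,3]))
print(fit(vs+[w],[.5245,.008,.043,.14],T,[0,1,2,3]))
print(fit([w],[.54,-.1025,.043,.14],T,[0,1,3]))
im=w["im"]
for p in ([.5245,.008,.0428,.14],[.54,-.1025,.0428,.14]):
    for q in proj(w,box(p,T)): cv2.circle(im,tuple(q.round().astype(int).tolist()),2,(0,0,255),1)
cv2.imwrite("pics/w2b.png",im)
E
```

```text
shift [ 0.0061 -0.002   0.6422] turn 0.0051 (turn last)
t 2.8667 pos [0.5151 0.0071 0.1704] yaw 0.1427 F [-0.19 -0.71  0.07] w 0.0852 g 0.0
(array([0.5256, 0.0085, 0.043 , 0.1414]), np.float64(0.01334120248500956))
(array([0.5248, 0.0084, 0.0427, 0.1361]), np.float64(0.11265060941921247))
(array([ 0.5408, -0.1033,  0.043 ,  0.145 ]), np.float64(0.022571104555408242))
```

View pics/w2b.png

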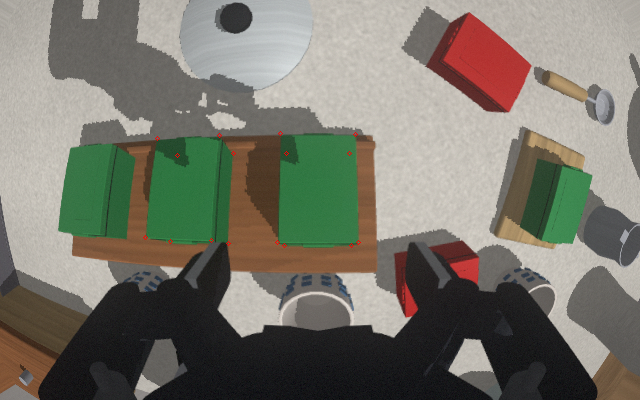

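```bash
python3 -m creep '[[[0.001,0,0.13,0,0],[0.001,0,0.13,0,0],[0.001,0,0.13,0,0],[0.001,0,0.12,0,0],[0.001,0,0.06,0,0],[0,0,0.03,0,0],[0,0,0.03,0,0],[0,0,0,0,0]]]'; python3 go.py .5145 .007 .044 .14
```

```text
time: 3.58
eef_pos: [0.5143, 0.0065, 0.0441]
eef_rot: [[-0.99, -0.142, -0.0], [-0.142, 0.99, 0.0], [0.0, 0.0, -1.0]]
force: [-0.6, 0.5, -0.9]
gripper_width: 0.0855
grasp_force: 0.0
shift [-0.0015  0.0021  0.0007] turn 0.0048 (turn last)
t 3.5833 pos [0.5143 0.0065 0.0441] yaw 0.1425 F [-0.65  0.47 -0.91] w 0.0855 g 0.0
```

```bash
python3 -m creep '[[[0,0,0,0,50],[0,0,0,0,60],[0,0,0,0,66],[0,0,0,0,70],[0,0,0,0,74],[0,0,0,0,78],[0,0,0,0,82],[0,0,0,0,86]]]'; python3 go.py .5145 .007 .044 .14
```

```text
time: 4.25
eef_pos: [0.5147, 0.0064, 0.0452]
eef_rot: [[-0.99, -0.142, 0.001], [-0.142, 0.99, -0.0], [-0.001, -0.0, -1.0]]
force: [-2.1, 0.4, 4.5]
gripper_width: 0.0593
grasp_force: 64.6
shift [0.0005 0.0029 0.006 ] turn 0.0046 (turn last)
t 4.25 pos [0.5147 0.0064 0.0452] yaw 0.1424 F [-2.09  0.43  4.54] w 0.0593 g 64.57407608628273
```

```bash
python3 -m creep '[[[0,0,-0.02,0,86],[0,0,-0.02,0,86],[0,0,-0.02,0,86],[0,0,-0.02,0,86],[0,0,-0.02,0,86],[0,0,0,0,86],[0,0,0,0,86],[0,0,0,0,86]]]'
python3 - <<'E'
from workcell import ctrl,eyes
for i in range(4):
    s=ctrl.state();print(s["force"],s["ft_torque"],s["eef_pos"]);eyes.capture("scene")
E
```

```text
time: 4.92
eef_pos: [0.514, 0.0065, 0.0642]
eef_rot: [[-0.99, -0.142, -0.0], [-0.142, 0.99, -0.0], [0.0, 0.0, -1.0]]
force: [0.2, 0.5, -1.4]
gripper_width: 0.0596
grasp_force: 64.5
[ 0.23167119  0.46769097 -1.35563031] [-0.02308098 -0.01404148  0.00442559] [0.51402832 0.00650999 0.06424911]
[ 0.1812873   0.70590247 -1.04186377] [-0.00244178  0.00553445  0.05854002] [0.51388757 0.00655052 0.06411174]
[ 0.38721546  0.60040541 -0.61811927] [ 0.02648548 -0.0118576  -0.02170151] [0.51382806 0.00652866 0.06403139]
[ 0.0041199   0.58909942 -0.78141135] [-0.02162056 -0.00813417 -0.02090716] [0.51383798 0.00653036 0.06401187]
```

```bash
python3 -m creep '[[[0,0,0.02,0,86],[0,0,0.02,0,86],[0,0,0.02,0,86],[0,0,0.02,0,86],[0,0,0.01,0,86],[0,0,0.008,0,86],[0,0,0,0,86],[0,0,0,0,86]]]'
python3 -m creep '[[[0,0,0,0,78],[0,0,0,0,74],[0,0,0,0,70],[0,0,0,0,60],[0,0,0,0,40],[0,0,0,0,20],[0,0,0,0,0],[0,0,0,0,0]]]'; python3 go.py .5297 -.1045 .17 .14
```

```text
time: 5.78
eef_pos: [0.5141, 0.0066, 0.045]
eef_rot: [[-0.99, -0.142, -0.0], [-0.142, 0.99, 0.0], [0.0, 0.0, -1.0]]
force: [-2.1, -0.0, 3.2]
gripper_width: 0.0595
grasp_force: 64.7
time: 6.45
eef_pos: [0.5141, 0.0065, 0.0447]
eef_rot: [[-0.99, -0.142, 0.0], [-0.142, 0.99, -0.0], [-0.0, -0.0, -1.0]]
force: [-0.2, 0.6, 0.2]
gripper_width: 0.0851
grasp_force: 0.0
shift [ 0.0018 -0.5605 -0.6267] turn 0.0048 (turn last)
t 6.45 pos [0.5141 0.0065 0.0447] yaw 0.1425 F [-0.18  0.56  0.21] w 0.0851 g 0.0
```

```bash
python3 -m creep '[[[0,0,-0.15,0,0],[0,0,-0.16,0,0],[0,0,-0.16,0,0],[0,0,-0.15,0,0],[0,-0.14,0,0,0],[0,-0.14,0,0,0],[0,-0.14,0,0,0],[0.002,-0.14,0,0,0]]]' >/dev/null
python3 -m creep '[[[0,0,0.1,0,0],[0,0,0.13,0,0],[0,0,0.13,0,0],[0,0,0.13,0,0],[0,0,0.08,0,0],[0,0,0.03,0,0],[0,0,0.02,0,0],[0,0,0,0,0]]]'
python3 go.py .5297 -.1045 .044 .14;python3 wr.py w3
python3 - <<'E'
from fit import *
np.set_printoptions(precision=4,suppress=True)
w=wv("w3");T=np.radians(27.5)
print(fit([w],[.525,.008,.043,.14],T,[0,1,3]))
print(fit([w],[.54,-.1035,.043,.14],T,[0,1,3]))
E
```

```text
time: 7.78
eef_pos: [0.5295, -0.1044, 0.0445]
eef_rot: [[-0.99, -0.142, -0.001], [-0.142, 0.99, 0.0], [0.001, 0.0, -1.0]]
force: [0.7, -0.1, -0.7]
gripper_width: 0.0856
grasp_force: 0.0
shift [-0.0008 -0.0007  0.0023] turn 0.0048 (turn last)
t 7.7833 pos [ 0.5295 -0.1044  0.0445] yaw 0.1425 F [ 0.67 -0.12 -0.69] w 0.0856 g 0.0
(array([0.5226, 0.0099, 0.043 , 0.1748]), np.float64(0.3086076868009032))
(array([ 0.5394, -0.1028,  0.043 ,  0.1398]), np.float64(0.28025660054527385))
```

Fingers occlude there; grasp and weigh the middle one.

```bash
python3 -m creep '[[[0,0,0,0,50],[0,0,0,0,60],[0,0,0,0,66],[0,0,0,0,70],[0,0,0,0,74],[0,0,0,0,78],[0,0,0,0,82],[0,0,0,0,86]]]'
python3 -m creep '[[[0,0,-0.02,0,86],[0,0,-0.02,0,86],[0,0,-0.02,0,86],[0,0,-0.02,0,86],[0,0,-0.02,0,86],[0,0,0,0,86],[0,0,0,0,86],[0,0,0,0,86]]]'
python3 - <<'E'
from workcell import ctrl,eyes
for i in range(3):
    s=ctrl.state();print(s["force"],s["ft_torque"],s["eef_pos"]);eyes.capture("scene")
E
```

```text
time: 8.5
eef_pos: [0.5299, -0.1044, 0.0455]
eef_rot: [[-0.99, -0.142, 0.0], [-0.142, 0.99, 0.0], [-0.0, 0.0, -1.0]]
force: [-2.5, 0.8, 6.2]
gripper_width: 0.0596
grasp_force: 65.4
time: 9.17
eef_pos: [0.5295, -0.1044, 0.0646]
eef_rot: [[-0.99, -0.142, -0.0], [-0.142, 0.99, 0.0], [0.0, 0.0, -1.0]]
force: [0.2, 0.3, -4.8]
gripper_width: 0.0594
grasp_force: 65.5
[ 0.15565705  0.32277722 -4.79806836] [-0.07516955 -0.0401948  -0.01500024] [ 0.52949401 -0.10440195  0.06462149]
[ 0.46019012 -0.60839649 -5.26083191] [ 0.04076868  0.04217979 -0.00658982] [ 0.52937222 -0.10433958  0.06449107]
[-1.07456015  0.2267877  -4.25858001] [-0.0006758   0.00831907  0.00022692] [ 0.52935756 -0.10432346  0.06441252]
```

```bash
python3 -m creep '[[[0,0,-0.05,0,86],[0,0,-0.1,0,86],[0,0,-0.12,0,86],[0,0,-0.12,0,86],[0,0,-0.12,0,86],[0,0,-0.1,0,86],[0,0,-0.05,0,86],[0,0,0,0,86]]]'; python3 go.py .48 .289 .2 0
```

```text
time: 9.98
eef_pos: [0.5319, -0.1051, 0.2006]
eef_rot: [[-0.99, -0.142, 0.007], [-0.142, 0.99, -0.002], [-0.006, -0.003, -1.0]]
force: [1.0, 0.4, -4.2]
gripper_width: 0.0592
grasp_force: 66.3
shift [-0.023   1.9876 -0.0032] turn 0.2722 (turn last)
t 9.9833 pos [ 0.5319 -0.1051  0.2006] yaw 0.1425 F [ 0.95  0.41 -4.22] w 0.0592 g 66.25565350055695
```

```bash
python3 -m creep '[[[0,0.05,0,0,86],[0,0.1,0,0,86],[-0.002,0.14,0,0,86],[-0.002,0.15,0,0,86],[-0.002,0.15,0,0,86],[-0.002,0.15,0,0,86],[-0.002,0.15,0,0,86],[-0.002,0.15,0,0,86]]]' >/dev/null
python3 -m creep '[[[-0.002,0.15,0,0,86],[-0.002,0.15,0,0,86],[-0.002,0.15,0,0,86],[-0.002,0.15,0,0,86],[-0.002,0.15,0,0,86],[-0.002,0.11,0,0,86],[0,0.06,0,0,86],[0,0.027,0,0,86]]]' >/dev/null
python3 -m creep '[[[0,0,0,0.05,86],[0,0,0,0.09,86],[0,0,0,0.09,86],[0,0,0,0.042,86],[0,0,0,0,86],[0,0,0,0,86],[0,0,0,0,86],[0,0,0,0,86]]]' 
python3 go.py .48 .289 .2 0; python3 wr.py w4
python3 - <<'E'
from workcell import eyes
import numpy as np,cv2
for n in ("top","scene"):
    c=eyes.capture(n);np.savez(f"{n}4.npz",K=c["camera_matrix"],T=c["extrinsics"],im=c["image"])
E
python3 - <<'E'
from fit import *
np.set_printoptions(precision=4,suppress=True)
T=np.radians(27.5)
a=dict(np.load("top4.npz"));b=dict(np.load("scene4.npz"));w=wv("w4")
cv2.imwrite("pics/m4.png",np.hstack([cv2.resize(b["im"][50:250,220:460],None,fx=1.65,fy=1.65),cv2.resize(w["im"][100:400,160:520],None,fx=1.1,fy=1.1)]))
p0=[.4895,.289,.198,0]
for i in range(-1,2):
  t=T+i*.05;print(t,fit([w],p0,t,[0,1,2,3]),fit([b],p0,t,[0,1,2,3]))
for p in ([.525,.008,.043,.14],[.5556,-.2132,.043,.14]): print(fit([dict(np.load("top4.npz"))],p,T,[0,1,3]))
E
```

```text
time: 11.98
eef_pos: [0.478, 0.2893, 0.1966]
eef_rot: [[-1.0, -0.0, -0.0], [-0.0, 1.0, -0.0], [0.0, -0.0, -1.0]]
force: [0.0, -0.3, -5.5]
gripper_width: 0.0594
grasp_force: 66.3
shift [-0.0102 -0.0016 -0.0171] turn 0.0001 (turn last)
t 11.9833 pos [0.478  0.2893 0.1966] yaw 0.0001 F [ 0.02 -0.25 -5.54] w 0.0594 g 66.327283680439
0.42996554429844064 (array([0.4687, 0.2892, 0.1863, 0.0006]), np.float64(0.06476201142275352)) (array([ 0.4431,  0.3929,  0.1105, -1.0113]), np.float64(0.23125802985039826))
0.4799655442984406 (array([ 0.4705,  0.2891,  0.1869, -0.0021]), np.float64(0.08297034374351209)) (array([ 0.4691,  0.3377,  0.1587, -0.1355]), np.float64(0.7089862306842922))
0.5299655442984407 (array([ 0.4725,  0.2891,  0.1874, -0.0021]), np.float64(0.10277891459375313)) (array([ 0.2912,  0.6618, -0.1179, -0.6459]), np.float64(0.35818529685173733))
(array([0.523 , 0.0075, 0.043 , 0.1242]), np.float64(0.03289656607252846))
(array([ 0.5556, -0.2133,  0.043 ,  0.1316]), np.float64(0.031071507034052925))
```

View pics/m4.png

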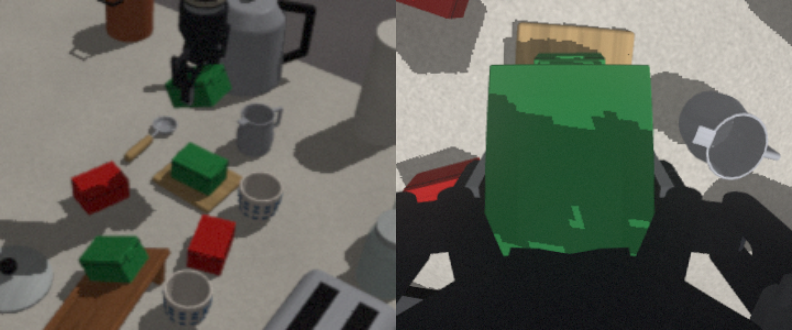

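Run:
```python
from fit import *
np.set_printoptions(precision=1,suppress=True)
w=wv("w4"); b=dict(np.load("scene4.npz")); tcp=np.array([.478,.2893,.1966])
for deg in (20,24,27.5,31):
  t=np.radians(deg); c=tcp+[0,0,.0185]; n=np.array([-np.sin(t),0,np.cos(t)]); p=[*(c-.023*n),0]
  print(deg,proj(w,box(p,t))[[1,3]].ravel())
t=np.radians(27.5);n=np.array([-np.sin(t),0,np.cos(t)])
def draw(im,v,p,t,lo,f):
  u=((proj(v,box(p,t))-lo+.5)*f-.5).astype(int)
  for i in range(8):
    for j in (1,2,4):
      if i^j>i: cv2.line(im,tuple(u[i].tolist()),tuple(u[i^j].tolist()),(0,0,255),1)
p=[*(tcp+[0,0,.0185]-.023*n),0]
A=cv2.resize(b["im"][75:125,310:370],None,fx=6.5,fy=6.5,interpolation=cv2.INTER_CUBIC);draw(A,b,p,t,[310,75],6.5)
B=cv2.resize(w["im"][125:290,215:415],None,fx=1.97,fy=1.97,interpolation=cv2.INTER_CUBIC);draw(B,w,p,t,[215,125],1.97)
cv2.imwrite("pics/m5.png",np.hstack([A,B[:325]]) if len(B)>=325 else A)
```

```text
20 [241.2 163.2 395.1 163.2]
24 [243.1 160.9 393.1 160.9]
27.5 [244.8 159.4 391.4 159.4]
31 [246.4 158.4 389.8 158.4]
```

View pics/m5.png

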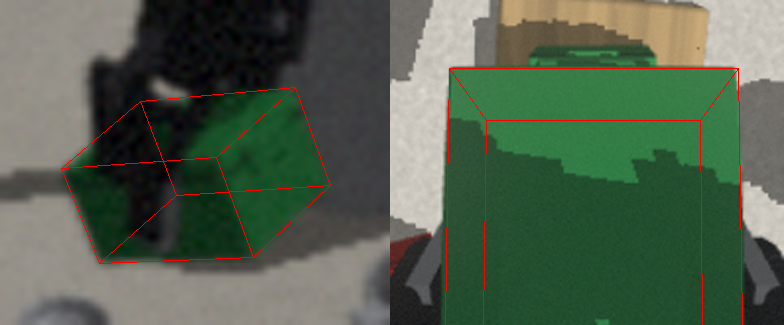

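```bash
python3 -m creep '[[[0.005,0,0.05,0,86],[0.005,0,0.1,0,86],[0,0,0.12,0,86],[0,0,0.12,0,86],[0,0,0.1,0,86],[0,0,0.05,0,86],[0,0,0.02,0,86],[0,0,0,0,86]]]' >/dev/null; python3 -m creep '[[[0,0,0,0,86],[0,0,0,0,86],[0,0,0,0,86],[0,0,0,0,86],[0,0,0,0,86],[0,0,0,0,86],[0,0,0,0,86],[0,0,0,0,86]]]' >/dev/null; python3 go.py .476 .289 .0798 0
```

```text
shift [-0.0002 -0.0032  0.0249] turn 0.0 (turn last)
t 13.4667 pos [0.476  0.2896 0.0848] yaw 0.0 F [-0.24  0.07 -5.14] w 0.0596 g 66.1511617898941
```

```bash
python3 -m creep '[[[0,-0.003,0.004,0,86],[0,0,0.004,0,86],[0,0,0.004,0,86],[0,0,0.004,0,86],[0,0,0.004,0,86],[0,0,0.003,0,86],[0,0,0,0,86],[0,0,0,0,86]]]' >/dev/null; python3 go.py .476 .289 .0798 0
```

```text
shift [-0.0004 -0.0002  0.0012] turn 0.0001 (turn last)
t 14.1333 pos [0.4759 0.289  0.08  ] yaw 0.0001 F [ 0.19 -0.1  -3.98] w 0.0593 g 66.1503866314888
```

```bash
python3 -m creep '[[[0,0,0.003,0,86],[0,0,0.003,0,86],[-0.004,0,0.0025,0,86],[-0.004,0,0.0025,0,86],[-0.004,0,0.0025,0,86],[-0.004,0,0.0025,0,86],[0,0,0,0,86],[0,0,0,0,86]]]' >/dev/null; python3 go.py .479 .289 .0778 0; python3 wr.py w5
python3 -c "
import cv2;a=cv2.imread('pics/w5.png');print(a.shape)"
```

```text
shift [-0.0087 -0.0008  0.0016] turn -0.0001 (turn last)
t 14.8 pos [0.4773 0.2892 0.0781] yaw -0.0001 F [-7.72 -1.78  8.14] w 0.06 g 67.6324912905693
(400, 640, 3)
```

```bash
python3 -m creep '[[[0.004,0,0,0,84],[0.003,0,0,0,83],[0,0,0,0,82],[0,0,0,0,82],[0,0,0,0,82],[0,0,0,0,82],[0,0,0,0,82],[0,0,0,0,82]]]' >/dev/null; python3 go.py .479 .289 .0778 0; python3 -m creep '[[[0,0,0,0,81],[0,0,0,0,81],[0,0,0,0,81],[0,0,0,0,80],[0,0,0,0,80],[0,0,0,0,80],[0,0,0,0,80],[0,0,0,0,80]]]' >/dev/null; python3 go.py .479 .289 .0778 0
```

```text
shift [-0.0097 -0.0008  0.0021] turn 0.0002 (turn last)
t 15.5167 pos [0.4771 0.2892 0.0782] yaw 0.0001 F [-5.25 -0.94  5.34] w 0.0598 g 67.43772178888321
shift [-0.0097 -0.0009  0.0022] turn 0.0002 (turn last)
t 16.1833 pos [0.4771 0.2892 0.0782] yaw 0.0001 F [-5.07 -2.11  5.47] w 0.0594 g 67.46355682611465
```

```bash
python3 -m creep '[[[0,0,0,0,79],[0,0,0,0,79],[0,0,0,0,79],[0,0,0,0,79],[0,0,0,0,79],[0,0,0,0,79],[0,0,0,0,79],[0,0,0,0,79]]]' |grep -E "force|width"; python3 -m creep '[[[0,0,0,0,78],[0,0,0,0,78],[0,0,0,0,78],[0,0,0,0,78],[0,0,0,0,78],[0,0,0,0,78],[0,0,0,0,78],[0,0,0,0,78]]]' |grep -E "force|width"
```

```text
force: [-4.2, -1.4, 5.6]
gripper_width: 0.0594
grasp_force: 67.5
force: [-4.9, -1.0, 5.0]
gripper_width: 0.0593
grasp_force: 58.2
```

```bash
python3 -m creep '[[[0,0,0,0,77.5],[0,0,0,0,77.5],[0,0,0,0,77],[0,0,0,0,77],[0,0,0,0,77],[0,0,0,0,77],[0,0,0,0,77],[0,0,0,0,77]]]' |grep -E "force|width"; python3 -m creep '[[[0,0,0,0,76.5],[0,0,0,0,76.5],[0,0,0,0,76.5],[0,0,0,0,76.5],[0,0,0,0,76.5],[0,0,0,0,76.5],[0,0,0,0,76.5],[0,0,0,0,76.5]]]' |grep -E "force|width|pos"
```

```text
force: [-2.9, -1.8, 5.1]
gripper_width: 0.0596
grasp_force: 31.3
eef_pos: [0.4777, 0.2892, 0.0766]
force: [-0.1, -0.1, -0.2]
gripper_width: 0.0595
grasp_force: 17.7
```

```bash
python3 wr.py w6
python3 - <<'E'
import cv2
a=cv2.imread('pics/w6.png');cv2.imwrite('pics/w6c.png',cv2.resize(a[120:300,200:440],None,fx=3,fy=3,interpolation=cv2.INTER_CUBIC))
E
```

```text
(no output)
```

View pics/w6c.png

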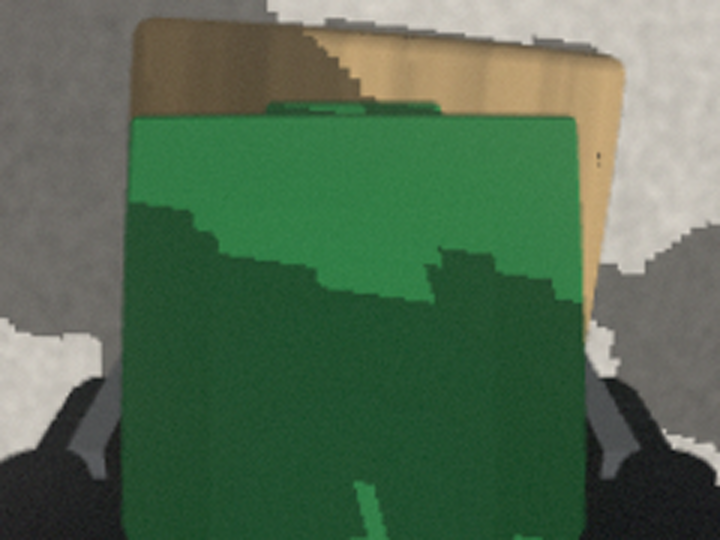

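```bash
cat > pred.py <<'E'
from fit import *
def pr(n,e,deg,y=.289):
    w=wv(n); t=np.radians(deg); m=np.array([[np.cos(t),-np.sin(t)],[np.sin(t),np.cos(t)]])
    P=np.array([[e+(m@[a,h])[0],y+s*.03,.058+(m@[a,h])[1]] for a,h in ((0,.046),) for s in (-1,1)])
    return proj(w,P).ravel().round(1)
E
python3 - <<'E'
from pred import *
for d in (19,21.4,24,27.5):
    for e in (.4445,.4455,.4465,.4485): print(d,e,pr("w6",e,d))
print(wv("w6")["T"][:3,3])
E
```

```text
19 0.4445 [241.  163.2 394.3 163.1]
19 0.4455 [241.2 165.7 394.1 165.6]
19 0.4465 [241.3 168.2 394.  168.1]
19 0.4485 [241.6 173.2 393.7 173.1]
21.4 0.4445 [241.2 158.4 394.1 158.3]
21.4 0.4455 [241.3 160.9 394.  160.8]
21.4 0.4465 [241.5 163.4 393.8 163.3]
21.4 0.4485 [241.7 168.3 393.6 168.3]
24 0.4445 [241.5 153.2 393.8 153.2]
24 0.4455 [241.6 155.7 393.7 155.7]
24 0.4465 [241.7 158.2 393.6 158.2]
24 0.4485 [241.9 163.2 393.3 163.2]
27.5 0.4445 [241.9 146.5 393.3 146.5]
27.5 0.4455 [242.  149.  393.2 149. ]
27.5 0.4465 [242.1 151.5 393.1 151.4]
27.5 0.4485 [242.4 156.4 392.9 156.4]
[0.40981213 0.28886059 0.21886879]
```

```bash
python3 -m creep '[[[-0.004,0,0.003,0,76.5],[-0.004,0,0.003,0,76.5],[-0.004,0,0.003,0,76.5],[-0.004,0,0.003,0,76.5],[-0.004,0,0.003,0,76.5],[0,0,0,0,76.5],[0,0,0,0,76.5],[0,0,0,0,76.5]]]' |grep grasp_f;python3 go.py .4817 .289 .0742 0; python3 wr.py w7
python3 - <<'E'
from fit import *
w=wv("w7"); m=mask(w["im"]); c=np.where(m[:,300:310].all(1))[0]; print(c[:8])
for r in (158,160,163,166,170): q=np.where(m[r,200:440])[0]; print(r,q.min()+200,q.max()+200) if len(q) else 0
g=w["im"][150:185,270,1]; print(g)
E
```

```text
grasp_force: 17.7
shift [ 0.0004 -0.0007 -0.0022] turn -0.0001 (turn last)
t 19.5667 pos [0.4818 0.2891 0.0738] yaw -0.0 F [-0.18  1.05  0.65] w 0.0601 g 17.737188264727592
[155 156 157 158 159 160 161 162]
158 287 347
160 242 393
163 241 394
166 241 394
170 241 394
[ 84  84  85  84  85  83  87  85  81  94 118 126 127 124 128 127 128 128
 129 128 128 127 129 130 130 128 123 128 126 127 128 129 128 129 130]
```

```bash
cat > chk.py <<'E'
import sys
from pred import *
n=sys.argv[1]; w=wv(n); g=mask(w["im"]).astype(int)
r=np.where(g[:,270])[0].min(); q=np.where(g[r+2,200:440])[0]+200; print("edge row",r,"cols",q.min(),q.max())
for d in map(float,sys.argv[2:]): print(d,pr(n,.4485,d),pr(n,.4465,d))
E
python3 chk.py w7 18 20 22 24
python3 -m creep '[[[-0.004,0,0.0033,0,76.5],[-0.004,0,0.0033,0,76.5],[-0.004,0,0.0033,0,76.5],[-0.004,0,0.0033,0,76.5],[-0.004,0,0.0033,0,76.5],[-0.004,0,0.0033,0,76.5],[0,0,0,0,76.5],[0,0,0,0,76.5]]]' |grep grasp_f;python3 go.py .4865 .289 .0699 0; python3 wr.py w8; python3 chk.py w8 11 13 15 18 20
```

```text
edge row 159 cols 241 393
18.0 [239.4 166.3 396.3 166.3] [239.1 161.1 396.6 161.1]
20.0 [239.5 162.2 396.2 162.1] [239.3 157.  396.4 157. ]
22.0 [239.7 158.1 396.  158.1] [239.4 152.9 396.3 152.9]
24.0 [239.9 154.  395.8 154. ] [239.7 148.9 396.  148.9]
grasp_force: 17.8
shift [ 0.0003 -0.0003 -0.0009] turn -0.0001 (turn last)
t 20.2833 pos [0.4866 0.2891 0.0697] yaw -0.0001 F [ 0.49  1.37 -0.62] w 0.0597 g 17.786450162529945
edge row 161 cols 238 397
11.0 [236.1 170.7 400.  170.7] [235.8 165.3 400.3 165.3]
13.0 [236.1 166.3 400.  166.3] [235.8 160.9 400.3 160.9]
15.0 [236.1 162.  400.  162. ] [235.8 156.6 400.3 156.6]
18.0 [236.3 155.5 399.8 155.5] [236.  150.1 400.1 150.1]
20.0 [236.4 151.2 399.7 151.2] [236.2 145.8 399.9 145.8]
```

```bash
python3 -m creep '[[[-0.0035,0,0.004,0,76.5],[-0.0035,0,0.004,0,76.5],[-0.0035,0,0.004,0,76.5],[-0.0035,0,0.004,0,76.5],[-0.0035,0,0.004,0,76.5],[-0.0035,0,0.0035,0,76.5],[0,0,0,0,76.5],[0,0,0,0,76.5]]]' |grep grasp_f;python3 go.py .4907 .289 .065 0; python3 wr.py w9; python3 chk.py w9 4 6 8 10
```

```text
grasp_force: 17.9
shift [ 0.0014 -0.0005  0.0008] turn 0.0 (turn last)
t 21.0 pos [0.491  0.2891 0.0652] yaw 0.0 F [-0.14  1.98 -0.48] w 0.0598 g 17.876332104206085
edge row 154 cols 268 367
4.0 [232.4 176.9 403.6 176.9] [232.1 171.3 404.  171.3]
6.0 [232.3 172.4 403.8 172.4] [231.9 166.7 404.1 166.8]
8.0 [232.1 167.8 403.9 167.8] [231.8 162.1 404.2 162.2]
10.0 [232.1 163.2 404.  163.2] [231.8 157.5 404.3 157.6]
```

```bash
sed -i 's/g\[:,270\]/g[:,250]/' chk.py; python3 chk.py w9 7 8 9; python3 -m creep '[[[-0.003,0,0.004,0,76.5],[-0.003,0,0.004,0,76.5],[-0.003,0,0.004,0,76.5],[-0.002,0,0.004,0,76.5],[-0.002,0,0.003,0,76.5],[-0.001,0,0.002,0,76.5],[0,0,0,0,76.5],[0,0,0,0,76.5]]]' |grep grasp_f;python3 go.py .4938 .289 .0604 0; python3 wr.py w10; python3 chk.py w10 0 2 4
```

```text
edge row 164 cols 235 399
7.0 [232.2 170.1 403.9 170.1] [231.9 164.4 404.2 164.5]
8.0 [232.1 167.8 403.9 167.8] [231.8 162.1 404.2 162.2]
9.0 [232.1 165.5 404.  165.5] [231.8 159.8 404.3 159.9]
grasp_force: 18.0
shift [ 0.001  -0.0006  0.004 ] turn 0.0003 (turn last)
t 21.7167 pos [0.494  0.2891 0.0612] yaw 0.0001 F [0.73 2.44 0.23] w 0.0598 g 17.99578920006752
edge row 159 cols 246 388
0.0 [229.3 180.1 406.7 180.1] [228.9 174.3 407.1 174.3]
2.0 [229.  175.4 407.  175.4] [228.6 169.6 407.4 169.6]
4.0 [228.8 170.7 407.3 170.7] [228.4 164.9 407.6 164.9]
```

Run:
```python
from fit import *
w=wv("w10")
for c in (240,250,380,395): print(c,[tuple(x) for x in w["im"][152:186:1,c,:].tolist()][::1].__repr__().replace(" ",""))
m=mask(w["im"])
for r in range(155,200,4): q=np.where(m[r,200:440])[0]+200; print(r,q.min(),q.max())
```

```text
240 [(61,83,97),(62,84,98),(61,85,98),(61,85,99),(60,83,96),(61,84,98),(61,84,98),(59,81,96),(58,82,95),(58,83,96),(57,83,96),(59,83,87),(48,72,57),(38,58,37),(34,41,35),(41,64,36),(44,70,34),(41,69,31),(45,78,37),(56,96,43),(67,115,50),(76,133,59),(76,136,56),(78,137,57),(81,138,60),(76,136,55),(78,138,58),(78,138,59),(79,136,57),(63,110,45),(45,76,35),(48,79,38),(47,78,40),(46,78,38)]
250 [(65,89,105),(64,89,103),(68,91,106),(64,89,106),(69,92,108),(61,86,88),(47,74,52),(39,65,32),(43,70,35),(43,67,34),(44,70,38),(44,71,37),(42,68,36),(34,53,32),(33,45,34),(42,68,36),(40,67,31),(41,70,36),(43,78,33),(54,98,40),(66,118,47),(75,134,54),(78,136,59),(74,135,55),(73,134,51),(79,138,57),(76,135,54),(77,137,57),(78,138,57),(75,135,53),(76,136,54),(78,138,55),(78,139,56),(76,136,55)]
380 [(113,162,190),(116,162,192),(110,157,186),(66,100,91),(51,78,53),(46,73,46),(49,75,47),(47,76,48),(50,76,49),(49,76,48),(47,75,48),(44,71,43),(44,68,43),(44,62,47),(36,48,40),(47,72,43),(50,78,48),(50,76,46),(50,84,48),(62,101,49),(69,121,56),(82,142,65),(83,144,64),(86,146,64),(87,147,68),(85,142,64),(84,143,60),(84,145,66),(85,144,64),(84,143,65),(83,144,63),(85,146,65),(86,146,64),(84,144,64)]
395 [(111,153,182),(111,154,183),(111,155,184),(111,156,184),(112,154,185),(112,156,186),(111,157,187),(112,156,185),(113,159,189),(114,158,188),(111,157,186),(103,143,166),(75,109,107),(45,63,47),(40,48,45),(43,69,45),(52,84,47),(54,86,54),(52,80,49),(59,97,52),(74,123,62),(80,137,64),(86,145,68),(86,147,69),(88,147,69),(83,143,66),(88,148,70),(85,146,66),(85,146,69),(84,145,68),(86,147,67),(86,146,67),(86,146,69),(86,147,67)]
155 256 373
159 248 385
163 243 390
167 235 395
171 232 403
175 232 404
179 231 404
183 231 404
187 231 404
191 232 403
195 232 403
199 233 403
```

```bash
python3 - <<'E'
from fit import *
w=wv("w10"); g=w["im"][...,1]
for c in (262,266,365,372): print(c,g[128:172,c].tolist())
np.set_printoptions(precision=1,suppress=True)
for e in (.4485,.4465):
  for z in (.104,.096,.058,.05,.012): print(e,z,proj(w,np.array([[e,.259,z],[e,.319,z]])).ravel())
E
cp pics/w10.png pics/x.png; python3 -c "
import cv2;a=cv2.imread('pics/x.png');cv2.imwrite('pics/w10c.png',cv2.resize(a[95:225,210:425],None,fx=3.7,fy=3.7,interpolation=cv2.INTER_CUBIC))"
```

```text
262 [85, 87, 82, 84, 85, 84, 86, 82, 82, 82, 81, 84, 84, 85, 80, 83, 84, 81, 82, 85, 84, 79, 82, 82, 85, 79, 81, 68, 71, 69, 67, 69, 71, 69, 73, 67, 65, 53, 48, 66, 74, 67, 80, 100]
266 [84, 85, 84, 86, 86, 86, 86, 85, 86, 83, 88, 85, 86, 88, 83, 85, 85, 84, 85, 83, 83, 84, 85, 77, 72, 69, 67, 69, 69, 69, 68, 69, 70, 69, 71, 72, 62, 53, 50, 69, 70, 70, 83, 101]
365 [148, 146, 146, 148, 147, 149, 150, 148, 151, 149, 151, 154, 151, 152, 151, 151, 154, 152, 154, 142, 108, 73, 73, 76, 75, 77, 71, 74, 74, 73, 73, 71, 71, 74, 75, 73, 64, 54, 51, 76, 76, 76, 87, 104]
372 [157, 159, 156, 161, 159, 158, 156, 156, 158, 156, 157, 159, 159, 159, 161, 159, 158, 159, 158, 157, 155, 159, 159, 158, 148, 115, 78, 75, 73, 76, 73, 74, 75, 75, 72, 76, 70, 59, 50, 74, 76, 74, 86, 102]
0.4485 0.104 [229.3 180.1 406.7 180.1]
0.4485 0.096 [235.2 175.1 400.7 175.2]
0.4485 0.058 [255.4 158.7 380.3 158.7]
0.4485 0.05 [258.4 156.3 377.2 156.3]
0.4485 0.012 [269.7 147.3 365.8 147.3]
0.4465 0.104 [228.9 174.3 407.1 174.3]
0.4465 0.096 [234.9 169.7 401.  169.8]
0.4465 0.058 [255.2 154.6 380.4 154.6]
0.4465 0.05 [258.3 152.3 377.3 152.4]
0.4465 0.012 [269.6 144.1 365.8 144.1]
```

```bash
cat > e.py <<'E'
import sys
from fit import *
from scipy.ndimage import gaussian_filter1d as gf
w=wv(sys.argv[1]); g=w["im"][150:195,:,1].astype(float)
for c in (242,250,380,394):
    d=np.diff(gf(g[:,c],.7)); k=14+np.argmax(d[14:30]); print(c,"lid edge",150+k, end="; ")
print("predict flat e=.4485",proj(w,np.array([[.4485,.289,.104]]))[0,1].round(1),"mm/px ~0.35")
E
python3 e.py w10
python3 -m creep '[[[-0.001,0,0.002,0,76.5],[-0.001,0,0.002,0,76.5],[0,0,0.002,0,76.5],[0,0,0,0,76.5],[0,0,0,0,76.5],[0,0,0,0,76.5],[0,0,0,0,76.5],[0,0,0,0,76.5]]]' |grep grasp_f;python3 go.py .4945 .289 .0604 0; python3 wr.py w11; python3 e.py w11
python3 -m creep '[[[-0.001,0,0.002,0,76.5],[-0.001,0,0.002,0,76.5],[0,0,0.002,0,76.5],[0,0,0,0,76.5],[0,0,0,0,76.5],[0,0,0,0,76.5],[0,0,0,0,76.5],[0,0,0,0,76.5]]]' |grep grasp_f;python3 go.py .4945 .289 .0604 0; python3 wr.py w12; python3 e.py w12
```

```text
242 lid edge 170; 250 lid edge 171; 380 lid edge 171; 394 lid edge 171; predict flat e=.4485 179.7 mm/px ~0.35
grasp_force: 18.0
shift [ 0.0004 -0.0007 -0.0011] turn 0.0002 (turn last)
t 22.4333 pos [0.4946 0.2891 0.0602] yaw 0.0001 F [1.87 1.23 2.05] w 0.0598 g 18.047201335430145
242 lid edge 172; 250 lid edge 172; 380 lid edge 172; 394 lid edge 173; predict flat e=.4485 178.7 mm/px ~0.35
grasp_force: 18.3
shift [ 0.0009 -0.0008 -0.0018] turn 0.0005 (turn last)
t 23.15 pos [0.4947 0.2892 0.06  ] yaw 0.0003 F [ 0.5  -0.15  8.85] w 0.0596 g 18.296169564127922
242 lid edge 172; 250 lid edge 172; 380 lid edge 172; 394 lid edge 172; predict flat e=.4485 178.3 mm/px ~0.35
```

```bash
python3 -m creep '[[[0,0,-0.002,0,76.5],[0,0,-0.002,0,76.5],[0,0,0,0,76],[0,0,0,0,75.5],[0,0,0,0,75],[0,0,0,0,74],[0,0,0,0,72],[0,0,0,0,70]]]' |grep force
python3 -m creep '[[[0,0,0,0,60],[0,0,0,0,40],[0,0,0,0,20],[0,0,0,0,0],[0,0,0,0,0],[0,0,0,0,0],[0,0,-0.05,0,0],[0,0,-0.1,0,0]]]' |grep force
python3 -m creep '[[[0,0,-0.1,0,0],[0,0,-0.15,0,0],[0,0,-0.15,0,0],[0,0,-0.15,0,0],[0.1,0,-0.1,0,0],[0.15,0,0,0,0],[0.1,0,0,0,0],[0,0,0,0,0]]]' |grep force
python3 go.py .4947 .289 .0604 0; python3 wr.py w13
python3 - <<'E'
from fit import *
np.set_printoptions(precision=4,suppress=True)
w=wv("w13")
print(fit([w],[.491,.289,.035,0],0,[0,1,3]))
lo=np.array([255,90]);f=5
cr=cv2.resize(w["im"][90:210,255:385],None,fx=f,fy=f,interpolation=cv2.INTER_CUBIC)
for p,col in (([.4915,.289,.012,0],(0,0,255)),([.4915,.289,.058,0],(255,255,0))):
    u=((proj(w,box(p,0))-lo+.5)*f-.5).astype(int)
    for i in range(8): cv2.circle(cr,tuple(u[i].tolist()),3,col,1)
cv2.imwrite("pics/w13c.png",cr)
E
```

```text
force: [0.7, 0.3, -0.3]
grasp_force: 0.0
force: [0.5, 0.2, -0.3]
grasp_force: 0.0
force: [-0.0, -0.5, -0.5]
grasp_force: 0.0
shift [-0.3683 -0.0017  0.8002] turn 0.0033 (turn last)
t 25.2 pos [0.4212 0.2891 0.2205] yaw 0.0017 F [-0.03 -0.49 -0.51] w 0.0854 g 0.0
(array([0.5036, 0.2884, 0.035 , 0.0053]), np.float64(0.15367006673013775))
```

View pics/w13c.png

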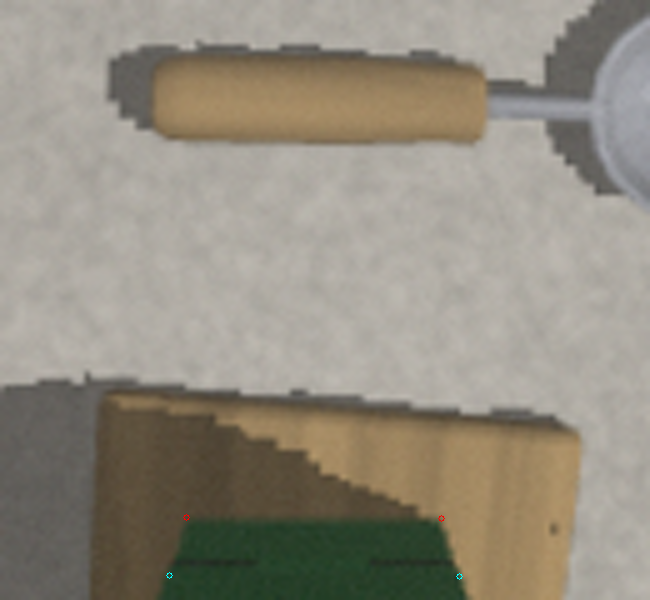

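Run:
```python
from fit import *
from wr import wray
np.set_printoptions(precision=4,suppress=True)
for n,z in (("w1",.058),("w13",.104)):
    w=wv(n); P=[.4915,.289]; m=mask(w["im"]); g=w["im"][...,1].astype(int)
    near=proj(w,np.array([[P[0]-.043,P[1],z],[P[0]+.043,P[1],z],[P[0],P[1]-.03,z],[P[0],P[1]+.03,z]]))
    print(n,near.round(1).tolist())
    for dy in (-.024,.024):
        u=proj(w,np.array([[P[0]-.043,P[1]+dy,z]]))[0]; v=proj(w,np.array([[P[0]+.043,P[1]+dy,z]]))[0]
        c=int(round(u[0])); r=int(u[1]); print(" near col",c,r-8,g[r-8:r+9,c].tolist()); c=int(round(v[0]));r=int(v[1]); print(" far col",c,r-6,g[r-6:r+7,c].tolist(),m[r-6:r+7,c].tolist())
    for dx in (-.03,0,.03):
        u=proj(w,np.array([[P[0]+dx,P[1]+s*.03,z] for s in(-1,1)])); r=int(round(u[:,1].mean()))
        q=np.where(m[r])[0]; q=q[(q>u[0,0]-15)&(q<u[1,0]+15)]; a,b=wray(w,[q.min()-.5,r],z),wray(w,[q.max()+.5,r],z); print(" sides",a,b,(a+b)/2)
```

```text
w1 [[317.5, 176.0], [317.7, 251.1], [289.8, 215.1], [345.4, 215.0]]
 near col 294 168 [72, 63, 64, 62, 62, 63, 55, 59, 65, 100, 118, 118, 119, 121, 121, 120, 120]
 far col 296 245 [115, 118, 118, 117, 116, 117, 150, 176, 173, 175, 174, 116, 92] [1, 1, 1, 1, 1, 1, 0, 0, 0, 0, 0, 0, 0]
 near col 341 167 [118, 96, 70, 67, 65, 64, 65, 58, 61, 89, 111, 119, 120, 122, 122, 122, 122]
 far col 339 244 [121, 118, 121, 120, 120, 120, 119, 125, 146, 169, 171, 174, 173] [1, 1, 1, 1, 1, 1, 1, 0, 0, 0, 0, 0, 0]
 sides [0.4613 0.2595 0.058 ] [0.4615 0.3185 0.058 ] [0.4614 0.289  0.058 ]
 sides [0.4914 0.2597 0.058 ] [0.4915 0.3192 0.058 ] [0.4915 0.2895 0.058 ]
 sides [0.5209 0.2599 0.058 ] [0.521  0.3189 0.058 ] [0.521  0.2894 0.058 ]
w13 [[317.5, 220.2], [317.4, 300.3], [285.6, 262.7], [349.2, 262.8]]
 near col 291 212 [60, 57, 50, 56, 59, 68, 87, 116, 118, 118, 121, 120, 120, 118, 117, 119, 119]
 far col 293 294 [115, 118, 114, 119, 103, 92, 94, 94, 91, 93, 88, 76, 59] [1, 1, 1, 1, 0, 0, 0, 0, 0, 0, 0, 0, 0]
 near col 344 212 [62, 66, 53, 59, 65, 68, 81, 117, 122, 122, 120, 122, 122, 122, 122, 121, 122]
 far col 341 294 [115, 120, 116, 115, 143, 164, 171, 175, 174, 174, 170, 172, 175] [1, 1, 1, 1, 0, 0, 0, 0, 0, 0, 0, 0, 0]
 sides [0.462  0.2591 0.104 ] [0.4619 0.318  0.104 ] [0.4619 0.2886 0.104 ]
 sides [0.4918 0.2598 0.104 ] [0.4917 0.3183 0.104 ] [0.4918 0.2891 0.104 ]
 sides [0.5212 0.2596 0.104 ] [0.5211 0.3176 0.104 ] [0.5211 0.2886 0.104 ]
```

```bash
python3 -m creep '[[[-0.08,0,0,0,0],[-0.13,0,0,0,0],[-0.09,0,0,0,0],[-0.04,0,0.04,0,0],[0,0,0.1,0,0],[0,0,0.15,0,0],[0,0,0.15,0,0],[0,0,0.13,0,0]]]' >/dev/null
python3 -m creep '[[[0,0,0.1,0,0],[0,0,0.07,0,0],[0,0,0.03,0,0],[0,0,0.02,0,0],[0,0,0,0,0],[0,0,0,0,0],[0,0,0,0,0],[0,0,0,0,0]]]' >/dev/null; python3 go.py .489 .289 .0605 0
```

```text
shift [ 0.022  -0.0025  0.0116] turn 0.0002 (turn last)
t 26.5833 pos [0.4934 0.2895 0.0628] yaw 0.0001 F [ 0.28  0.11 -0.2 ] w 0.0857 g 0.0
```

```bash
python3 -m creep '[[[0.011,-0.0025,0.006,0,0],[0.011,0,0.005,0,0],[0,0,0,0,50],[0,0,0,0,60],[0,0,0,0,66],[0,0,0,0,70],[0,0,0,0,73],[0,0,0,0,75]]]' >/dev/null; python3 go.py .489 .289 .0605 0
python3 -m creep '[[[0,0,0,0,76],[0,0,0,0,76.5],[0,0,0,0,77],[0,0,0,0,77.5],[0,0,0,0,78],[0,0,0,0,78],[0,0,0,0,78],[0,0,0,0,78]]]' >/dev/null; python3 go.py .489 .289 .0605 0
```

```text
shift [-0.0047  0.0001 -0.0055] turn -0.0003 (turn last)
t 27.25 pos [0.4881 0.289  0.0594] yaw -0.0002 F [-1.15  0.74  0.43] w 0.0602 g 0.6973767466843128
shift [-0.0045  0.0003 -0.0049] turn -0.0 (turn last)
t 27.9167 pos [0.4881 0.2889 0.0595] yaw -0.0 F [-1.72  3.34  2.49] w 0.0595 g 27.395214065909386
```

```bash
python3 -m creep '[[[0,0,-0.005,0,78],[0,0,-0.006,0,78],[0,0,-0.007,0,78],[0,0,0,0,78],[0,0,0,0,78],[0,0,0,0,78],[0,0,0,0,78],[0,0,0,0,78]]]' >/dev/null; python3 go.py .489 .289 .0605 0
```

```text
shift [-0.0059  0.0031  0.0107] turn 0.0002 (turn last)
t 28.5833 pos [0.4878 0.2884 0.0626] yaw 0.0001 F [-0.05 -0.   -4.57] w 0.06 g 27.91883446276188
```

```bash
python3 -m creep '[[[-0.005,0.002,0,0,78],[-0.005,0.002,0,0,78],[-0.004,0,0,0,78],[0,0,0,0,78],[0,0,0,0,78],[0,0,0,0,78],[0,0,0,0,78],[0,0,0,0,78]]]' >/dev/null; python3 go.py .4906 .2892 .0595 0
python3 -m creep '[[[0,0,0.003,0,78],[0,0,0.003,0,78],[0,0,0.003,0,78],[0,0,0.003,0,78],[0,0,0.002,0,78],[0,0,0,0,78],[0,0,0,0,78],[0,0,0,0,78]]]' >/dev/null; python3 go.py .4906 .2892 .0595 0
```

```text
shift [ 0.0004 -0.0006  0.0165] turn 0.0001 (turn last)
t 29.25 pos [0.4907 0.2893 0.0628] yaw 0.0 F [-0.69 -0.07 -4.39] w 0.06 g 27.929426953196526
shift [ 0.001  -0.0007  0.0027] turn 0.0001 (turn last)
t 29.9167 pos [0.4908 0.2893 0.06  ] yaw 0.0001 F [ 0.46 -0.53 -5.16] w 0.0598 g 27.925957962870598
```

```bash
python3 -m creep '[[[0,0,0.002,0,78],[0,0,0.002,0,78],[0,0,0.001,0,78],[0,0,0,0,78],[0,0,0,0,78],[0,0,0,0,78],[0,0,0,0,78],[0,0,0,0,78]]]' >/dev/null; python3 go.py .4906 .2892 .0595 0
```

```text
shift [ 0.0016 -0.0009  0.0001] turn 0.0001 (turn last)
t 30.5833 pos [0.4909 0.2894 0.0595] yaw 0.0 F [-2.28 -2.28  2.78] w 0.06 g 28.573831245303154
```

Resting (net +7 N). Release slowly, back off and measure.

```bash
python3 -m creep '[[[0,0,0,0,77.5],[0,0,0,0,77],[0,0,0,0,76.5],[0,0,0,0,76],[0,0,0,0,75.5],[0,0,0,0,75],[0,0,0,0,73],[0,0,0,0,70]]]' |grep force
python3 -m creep '[[[0,0,0,0,60],[0,0,0,0,40],[0,0,0,0,20],[0,0,0,0,0],[0,0,0,0,0],[0,0,0,0,0],[0,0,-0.05,0,0],[0,0,-0.1,0,0]]]' |grep force
python3 -m creep '[[[0,0,-0.1,0,0],[0,0,-0.15,0,0],[0,0,-0.15,0,0],[0,0,-0.15,0,0],[0.1,0,-0.1,0,0],[0.15,0,0,0,0],[0,0,0,0,0],[0,0,0,0,0]]]' |grep force
python3 -m creep '[[[0,0,0,0,0],[0,0,0,0,0],[0,0,0,0,0],[0,0,0,0,0],[0,0,0,0,0],[0,0,0,0,0],[0,0,0,0,0],[0,0,0,0,0]]]' |grep time
python3 wr.py w14
python3 - <<'E'
from workcell import eyes
import numpy as np
for n in ("top","scene"):
    c=eyes.capture(n);np.savez(f"{n}9.npz",K=c["camera_matrix"],T=c["extrinsics"],im=c["image"])
E
cat > m.py <<'E'
import sys
from fit import *
from wr import wray
np.set_printoptions(precision=4,suppress=True)
def cross(a,lo,hi,up):  # subpixel crossing of mid level
    d=np.abs(np.diff(a.astype(float)))[lo:hi]; k=np.arange(lo,hi)+.5; return (d*k).sum()/d.sum()
for n,z in [("w1",.058)]+[(k,.104) for k in sys.argv[1:]]:
    w=wv(n); P=[.4915,.289]; g=w["im"][...,1]
    for dy in (-.022,.022):
        u,v=proj(w,np.array([[P[0]-.043,P[1]+dy,z],[P[0]+.043,P[1]+dy,z]]))
        c=int(round(u[0]));r=int(u[1]);a=g[:,c].astype(float); k=[i for i in range(r-8,r+8) if a[i]<90<=a[i+1]]; rn=k[-1]+(90-a[k[-1]])/(a[k[-1]+1]-a[k[-1]])
        c2=int(round(v[0]));r2=int(v[1]); m=mask(w["im"])[:,c2]; rf=[i for i in range(r2-8,r2+8) if m[i] and not m[i+1]][0]+.5
        A,B=wray(w,[c,rn],z),wray(w,[c2,rf],z); print(n,dy,"near",A[0].round(4),"far",B[0].round(4),"mid",((A+B)/2)[0].round(4))
E
python3 m.py w13 w14
python3 - <<'E'
from fit import *
np.set_printoptions(precision=4,suppress=True)
T=np.radians(27.5);a=dict(np.load("top9.npz"));b=dict(np.load("scene9.npz"))
C[:,2]*=2; print("stack",[fit([v],[.4915,.289,.012,0],0,[0,1,3]) for v in (a,b)]); C[:,2]/=2
for p in ([.525,.008,.043,.14],[.5556,-.2132,.043,.14]): print(fit([a],p,T,[0,1,3]),fit([b],p,T,[0,1,3]))
E
```

```text
force: [0.2, -0.2, 0.1]
grasp_force: 0.0
force: [0.5, 0.7, -0.2]
grasp_force: 0.0
force: [0.8, 0.9, 0.1]
grasp_force: 0.0
time: 33.25
w1 -0.022 near 0.4493 far 0.5338 mid 0.4916
w1 0.022 near 0.449 far 0.534 mid 0.4915
w13 -0.022 near 0.4466 far 0.5313 mid 0.489
w13 0.022 near 0.4466 far 0.5312 mid 0.4889
w14 -0.022 near 0.4494 far 0.5345 mid 0.4919
w14 0.022 near 0.4493 far 0.5345 mid 0.4919
stack [(array([0.5011, 0.2804, 0.012 , 0.0047]), np.float64(1.181307334479187)), (array([0.4914, 0.2888, 0.012 , 0.0195]), np.float64(0.06871103126433603))]
(array([0.523 , 0.0074, 0.043 , 0.1282]), np.float64(0.0339916037039563)) (array([0.5246, 0.0065, 0.043 , 0.0697]), np.float64(0.06328997715156766))
(array([ 0.5555, -0.2132,  0.043 ,  0.1341]), np.float64(0.029407254098567866)) (array([ 0.5561, -0.2131,  0.043 ,  0.1094]), np.float64(0.03848848529669243))
```

```bash
python3 -c "
from workcell import order
print(order.sign_off())"
```

```text
the job is handed in; nothing more can be done
None
```

The middle canister (canister_2, about 0.48 kg) is the full one; I stacked it flat on the base canister, centred to about 0.4 mm along its length by the wrist camera, and handed in at about 33 s; canister_1, lifted to weigh and put back, sits within about 1.5 mm of its old place, and canister_3 was not touched.

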